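# Move the row of wash bottles to the white rack in reverse order

### The job

Move the four bottles from the coasters on the grey tray into the white rack, one upright in each cell and fully down on its floor, in reverse order: as seen from the robot, the bottle that starts leftmost on the tray goes into the rightmost cell, the second from the left into the second from the right, and so on. Do not tip any bottle over, and leave the steel shaving mug where it stands.

Things in the scene. Friction and masses are not known exactly. Their poses are not given: they have to be found in the camera images.
- bottle_blue: blue bottle with a narrow white cap, a white band round its body; round, 42 mm in diameter and straight-sided from its foot to 84 mm up, 105 mm tall in all, about 0.1 to 0.2 kg, loose, standing upright on the blue coaster at the start. Origin: centre of its underside; z up its axis.
- bottle_red: red can with a steel cap, a white band round its body; round, 46 mm in diameter and straight-sided from its foot to 84 mm up, 102 mm tall in all, about 0.1 to 0.2 kg, loose, standing upright on the red coaster at the start. Origin: centre of its underside; z up its axis.
- bottle_yellow: yellow bottle with a wide yellow lid, a white band round its body; round, 45 mm in diameter and straight-sided from its foot to 84 mm up, 102 mm tall in all, about 0.1 to 0.2 kg, loose, standing upright on the yellow coaster at the start. Origin: centre of its underside; z up its axis.
- bottle_green: green bottle with a narrow black cap, a white band round its body; round, 44 mm in diameter and straight-sided from its foot to 84 mm up, 105 mm tall in all, about 0.1 to 0.2 kg, loose, standing upright on the green coaster at the start. Origin: centre of its underside; z up its axis.
- coaster_blue: flat round blue coaster, 62 mm in diameter and 6 mm thick, fixed on the fixed grey tray (84 x 310 x 8 mm); its top is 14 mm above the ledge. The four coasters form a straight row, 75 mm apart, in any order. Origin: centre of its underside, 8 mm above the ledge; y runs along the row, to the left as seen from the robot; z up.
- coaster_red: flat round red coaster, 62 mm in diameter and 6 mm thick, fixed on the fixed grey tray (84 x 310 x 8 mm); its top is 14 mm above the ledge. The four coasters form a straight row, 75 mm apart, in any order. Origin: centre of its underside, 8 mm above the ledge; y runs along the row, to the left as seen from the robot; z up.
- coaster_yellow: flat round yellow coaster, 62 mm in diameter and 6 mm thick, fixed on the fixed grey tray (84 x 310 x 8 mm); its top is 14 mm above the ledge. The four coasters form a straight row, 75 mm apart, in any order. Origin: centre of its underside, 8 mm above the ledge; y runs along the row, to the left as seen from the robot; z up.
- coaster_green: flat round green coaster, 62 mm in diameter and 6 mm thick, fixed on the fixed grey tray (84 x 310 x 8 mm); its top is 14 mm above the ledge. The four coasters form a straight row, 75 mm apart, in any order. Origin: centre of its underside, 8 mm above the ledge; y runs along the row, to the left as seen from the robot; z up.
- rack: white plastic rack, fixed, 84 x 309 mm, 30 mm high: a row of four open cells, each 66 x 66 mm inside, floor 6 mm above the ledge, walls 9 mm thick. Origin: centre of its underside; y runs along the row, to the left as seen from the robot; cell centres at y = +112.5, +37.5, -37.5, -112.5 mm, x = 0. It stands nearer than the tray or beyond it; both rows within 9 degrees of left-right.
- mug: bystander: stainless shaving mug with a handle, 76 mm in diameter, 85 mm tall, loose, standing to the left of the rows. Origin: centre of its underside; the handle is on its +y side.

How it is judged (in metres and radians):
At the end, for the whole second after the job is handed in: Each bottle stands in the cell that mirrors its coaster's place in the row, within 15 mm of the cell's centre along and across the rack, its underside under 11 mm above the rack's (floor at 6 mm), tilted under 0.12 rad, below 0.02 m/s and released (((y of any of coaster_red, coaster_yellow, coaster_green in the frame of coaster_blue below -0.1875 m and y of bottle_blue in the frame of rack between -0.1275 and -0.0975 m) or (y of each of coaster_red, coaster_yellow, coaster_green in the frame of coaster_blue above -0.1875 m and y of any of coaster_red, coaster_yellow, coaster_green in the frame of coaster_blue below -0.1125 m and y of bottle_blue in the frame of rack between -0.0525 and -0.0225 m) or (y of each of coaster_red, coaster_yellow, coaster_green in the frame of coaster_blue below 0.1875 m and y of any of coaster_red, coaster_yellow, coaster_green in the frame of coaster_blue above 0.1125 m and y of bottle_blue in the frame of rack between 0.0225 and 0.0525 m) or (y of any of coaster_red, coaster_yellow, coaster_green in the frame of coaster_blue above 0.1875 m and y of bottle_blue in the frame of rack between 0.0975 and 0.1275 m)) and x of bottle_blue in the frame of rack between -0.015 and 0.015 m and z of each of bottle_blue, bottle_red, bottle_yellow, bottle_green in the frame of rack below 0.011 m and angle between each of bottle_blue, bottle_red, bottle_yellow, bottle_green's own z axis and vertical below 0.12 rad and linear speed of each of bottle_blue, bottle_red, bottle_yellow, bottle_green below 0.02 m/s and contact force between each of bottle_blue, bottle_red, bottle_yellow, bottle_green and the fingers below 0.1 N and ((y of any of coaster_blue, coaster_yellow, coaster_green in the frame of coaster_red below -0.1875 m and y of bottle_red in the frame of rack between -0.1275 and -0.0975 m) or (y of each of coaster_blue, coaster_yellow, coaster_green in the frame of coaster_red above -0.1875 m and y of any of coaster_blue, coaster_yellow, coaster_green in the frame of coaster_red below -0.1125 m and y of bottle_red in the frame of rack between -0.0525 and -0.0225 m) or (y of each of coaster_blue, coaster_yellow, coaster_green in the frame of coaster_red below 0.1875 m and y of any of coaster_blue, coaster_yellow, coaster_green in the frame of coaster_red above 0.1125 m and y of bottle_red in the frame of rack between 0.0225 and 0.0525 m) or (y of any of coaster_blue, coaster_yellow, coaster_green in the frame of coaster_red above 0.1875 m and y of bottle_red in the frame of rack between 0.0975 and 0.1275 m)) and x of bottle_red in the frame of rack between -0.015 and 0.015 m and ((y of any of coaster_blue, coaster_red, coaster_green in the frame of coaster_yellow below -0.1875 m and y of bottle_yellow in the frame of rack between -0.1275 and -0.0975 m) or (y of each of coaster_blue, coaster_red, coaster_green in the frame of coaster_yellow above -0.1875 m and y of any of coaster_blue, coaster_red, coaster_green in the frame of coaster_yellow below -0.1125 m and y of bottle_yellow in the frame of rack between -0.0525 and -0.0225 m) or (y of each of coaster_blue, coaster_red, coaster_green in the frame of coaster_yellow below 0.1875 m and y of any of coaster_blue, coaster_red, coaster_green in the frame of coaster_yellow above 0.1125 m and y of bottle_yellow in the frame of rack between 0.0225 and 0.0525 m) or (y of any of coaster_blue, coaster_red, coaster_green in the frame of coaster_yellow above 0.1875 m and y of bottle_yellow in the frame of rack between 0.0975 and 0.1275 m)) and x of bottle_yellow in the frame of rack between -0.015 and 0.015 m and ((y of any of coaster_blue, coaster_red, coaster_yellow in the frame of coaster_green below -0.1875 m and y of bottle_green in the frame of rack between -0.1275 and -0.0975 m) or (y of each of coaster_blue, coaster_red, coaster_yellow in the frame of coaster_green above -0.1875 m and y of any of coaster_blue, coaster_red, coaster_yellow in the frame of coaster_green below -0.1125 m and y of bottle_green in the frame of rack between -0.0525 and -0.0225 m) or (y of each of coaster_blue, coaster_red, coaster_yellow in the frame of coaster_green below 0.1875 m and y of any of coaster_blue, coaster_red, coaster_yellow in the frame of coaster_green above 0.1125 m and y of bottle_green in the frame of rack between 0.0225 and 0.0525 m) or (y of any of coaster_blue, coaster_red, coaster_yellow in the frame of coaster_green above 0.1875 m and y of bottle_green in the frame of rack between 0.0975 and 0.1275 m)) and x of bottle_green in the frame of rack between -0.015 and 0.015 m); the robot touches nothing.
It fails at once if a bottle is tipped by more than 0.6 rad (angle between any of bottle_blue, bottle_red, bottle_yellow, bottle_green's own z axis and vertical above 0.6 rad).
It fails at once if the shaving mug is moved by more than 25 mm (distance of mug from where it was at the start of the episode above 0.025 m).
It also fails if it takes over 93 s, if anything falls off the work surface, if the arm or the gripper's body presses on something with over 40 N, if the wrist force passes 120 N, or if a joint passes its speed limit or range.

### The arm

A 6-joint arm with a two-finger parallel gripper is mounted at the origin on the work surface. World frame = base frame: x ahead of the robot, y to its left, z up, the work surface at z = 0. Lengths are in mm, angles in rad, forces in N, time in s.
With the tool pointing down it reaches from about 400 to 825 mm from the base axis. Payload 7 kg.
Tool frame: the origin (TCP) lies at the very end of the fingers, on their centre line; the grasp point (between the pads) lies 19 mm behind it; z points along the fingers, y is the line along which they close (so a half turn about z gives the same grasp; the last joint's range is limited). The gripper opens to 88 mm and grips with 3 to 60 N. Pads are 19 mm wide; open, the fingers measure 130 mm over their backs; the gripper's body (78 mm by 193 mm) begins 47 mm behind the grasp point.
Start: joints at [-0.834, 0.359, 0.012, 0, -1.224, -0.288], TCP at [292.844, -608.143, 226.561] pointing down, gripper open.
Joint ranges: [-3.07, 3.07], [-1.43, 2.12], [-1.02, 1.25], [-3.03, 1.67], [-3.05, -0], [-3.03, 3.03]. Speed limits (rad/s): [2.39, 2.39, 3.01, 3.14, 3.14, 3.14].

### API

Orientations are given as a unit quaternion [x, y, z, w].
In Python, from plant import bot gives the robot as it stands. Calls block until the motion is done:
- bot.move_ptp(position, orientation): joint-space move of the TCP to a pose.
- bot.line_to(position, velocity=150, ori=None): straight line of the TCP; ori=None keeps the orientation; velocity is the mean speed in mm/s.
- bot.move_joints(angles): joint-space move.
- bot.move_gripper(opening, force=None): finger opening in mm; force is the grip in N (None keeps the last); returns when the fingers have stopped.
- bot.pause(seconds).
- bot.solve_ik(position, orientation): joint angles nearest the present ones, or None.
- bot.read_state(): the state.
- bot.camera(name): name is "scene" or "side" or "wrist"; returns the picture (480x640x3 uint8, red, green, blue); there is no depth.
- bot.get_calibration(name): a dict with "fx", "fy", "cx", "cy" (pixels), "view" (4x4, takes a point from world to camera coordinates); the wrist camera has in their place "T_tool_cam" (4x4, takes a point from camera to tool coordinates, whose origin is the TCP and whose axes are the flange's). Camera axes: x right, y up, looking along -z (the intrinsics and any distortion apply to the point x, -y, -z); pixel columns grow to the right and rows downward; lengths in mm; the calibration is good to about 2 mm. A picture is of the moment at which its call begins: read the wrist's pose just before it. get_calibration takes no time and is no camera call.
A pose or a line that the arm cannot do raises bot.Unreachable and nothing moves.
- bot.close_job(): hands the job in; it is judged then, once.
The state is a dict: "t": time; "joint_pos": joint angles; "qvel": joint speeds; "tau": joint torques, N m; "tcp_pos": TCP position; "eef_rot": TCP orientation; "contact_force": force on the tool from outside, world axes, zero at the start; "moment": the same for the moment, N m; "width": finger opening in mm; "finger_force": force on a finger pad.
Only numpy, scipy, OpenCV 4.12 (cv2) and the standard library are available. Lean on these libraries where they do the work, as an engineer would, in place of code of your own. Each camera call takes 0.05 s, during which the arm holds its last target. There are 200 camera calls.

## Working session

There is one attempt and no reset: what is moved stays moved. The work goes in short steps, each a Python script; the robot and the scene stay as the last script left them, time stands still between calls to the robot, and variables do not carry over. Pictures are saved under pics/ and viewed, at most 14 in all, crops included, and the job is handed in when it is done.

```bash
ls; mkdir -p pics; python3 - <<'E'
from plant import bot
import cv2
for n in("scene","side"):
    cv2.imwrite(f"pics/{n}0.png",bot.camera(n)[:,:,::-1]); print(n,bot.get_calibration(n))
print(bot.get_calibration("wrist")); s=bot.read_state(); print(s)
E
```

```text
pics
scene {'fx': 510.0843787557524, 'fy': 510.0843787557524, 'cx': 313.70748099464095, 'cy': 234.84293096745475, 'view': array([[-2.80842777e-01,  9.59750160e-01,  2.63915178e-03,
         7.25419105e+01],
       [-6.56589175e-01, -1.94135770e-01,  7.28836029e-01,
         3.51014375e+02],
       [ 7.00012849e-01,  2.02955496e-01,  6.84683195e-01,
        -1.27106940e+03],
       [ 0.00000000e+00,  0.00000000e+00,  0.00000000e+00,
         1.00000000e+00]])}
side {'fx': 620.5112333829161, 'fy': 620.5112333829161, 'cx': 319.0348384203789, 'cy': 238.8503638536005, 'view': array([[-8.91648128e-01, -4.52702246e-01,  4.92869669e-03,
         5.43000666e+02],
       [ 2.98873844e-01, -5.80418755e-01,  7.57488280e-01,
        -1.20242874e+02],
       [-3.40055937e-01,  6.76886066e-01,  6.52830157e-01,
        -9.54385532e+02],
       [ 0.00000000e+00,  0.00000000e+00,  0.00000000e+00,
         1.00000000e+00]])}
{'fx': 353.43491107553723, 'fy': 353.43491107553723, 'cx': 321.56736223485274, 'cy': 234.00349166381517, 'T_tool_cam': array([[-5.03506807e-04,  9.65430903e-01,  2.60658622e-01,
  
[... 274 characters left out ...]
00]])}
{'t': 0.1, 'joint_pos': array([-8.33868577e-01,  3.59310319e-01,  1.11325274e-02, -3.17059851e-04,
       -1.22408724e+00, -2.88106740e-01]), 'qvel': array([ 0.00149559, -0.00025419,  0.00028086,  0.00289646,  0.00026262,
        0.00056096]), 'tau': array([-1.07472959e-03, -5.84162664e+01,  2.93751436e+01,  7.01543212e+00,
        1.01554327e-02, -6.28929911e-05]), 'tcp_pos': array([ 292.6721868 , -607.75600395,  225.71021864]), 'eef_rot': array([-2.22478999e-01,  9.74937195e-01,  7.13089678e-04, -2.30200240e-04]), 'contact_force': array([-0.26977946, -0.11910318, -0.29908903]), 'moment': array([ 0.00881297, -0.01649165, -0.06989141]), 'finger_force': 0.0, 'width': 87.80523997970192}
```

View pics/scene0.png

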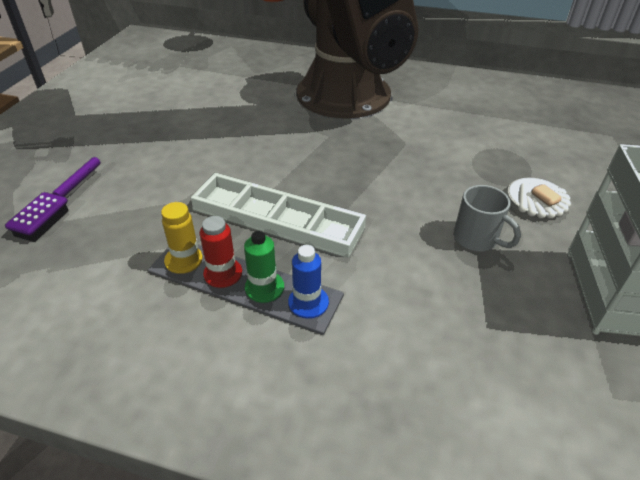

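View pics/side0.png

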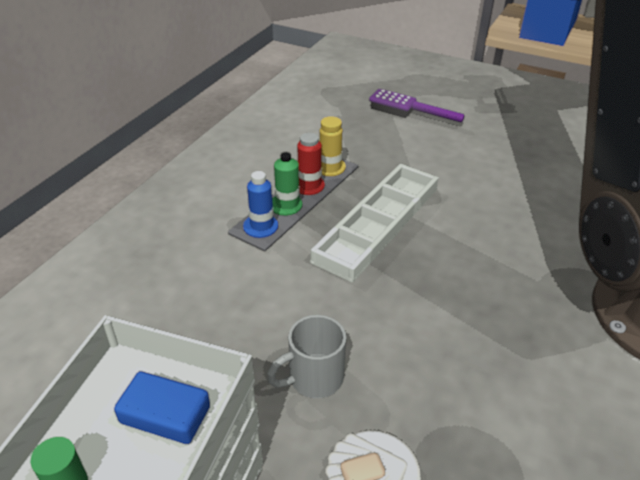

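The scene camera faces the robot, so its right is the robot's left. From the left, the robot sees blue, green, red, yellow, and the rack is nearer than the tray. I'll triangulate the cap tops and rack corners from rough pixels to check the heights.

```bash
cat > h.py <<'E'
from plant import bot
import numpy as np, cv2
from scipy.spatial.transform import Rotation as R
def cam(n, st=None):
    c=bot.get_calibration(n)
    K=np.array([[c['fx'],0,c['cx']],[0,c['fy'],c['cy']],[0,0,1]])
    if n=='wrist':
        T=np.eye(4);T[:3,:3]=R.from_quat(st['eef_rot']).as_matrix();T[:3,3]=st['tcp_pos'];T=T@c['T_tool_cam']
    else: T=np.linalg.inv(c['view'])
    return K,T
def P(n,st=None):
    K,T=cam(n,st); V=np.linalg.inv(T); return K@np.diag([1,-1,-1])@V[:3]
def ray(n,px,st=None):
    K,T=cam(n,st); px=np.atleast_2d(np.float64(px))
    d=np.c_[px,np.ones(len(px))]@np.linalg.inv(K).T*[1,-1,-1]
    return T[:3,3],d@T[:3,:3].T
def onplane(n,px,z,st=None):
    o,d=ray(n,px,st); return o+d*((z-o[2])/d[:,2])[:,None]
def tri(a,b):
    X=cv2.triangulatePoints(P('scene'),P('side'),np.float64(a).T,np.float64(b).T); return (X[:3]/X[3]).T
E
python3 - <<'E'
from h import *
np.set_printoptions(precision=1,suppress=True)
print(tri([(176,209),(214,225),(259,238),(306,253)],[(331,123),(309,139),(286,156),(259,178)]))
print(tri([(216,176),(366,214),(351,243),(191,200)],[(437,178),(352,264),(313,251),(404,167)]))
print(tri([(480,248)],[(317,388)]))
E
```

```text
[[ 636.9 -104.5  115.9]
 [ 649.3  -38.   112.9]
 [ 657.2   34.5  115.1]
 [ 666.6  108.3  112.9]]
[[ 432.3 -146.1   27.2]
 [ 472.6  155.6   37.4]
 [ 545.2  147.8   30.5]
 [ 505.  -163.8   19.7]]
[[434.9 356.2 -20.9]]
```

Cap tops come out at about z = 116 with 75 mm pitch, so the ledge is at z = 0. Next I'll move over the workspace for a wrist view, with the fingers closing across the rows.

```bash
cat >> h.py <<'E'
def ori(yaw):  # tool down, tool y along world direction yaw (rad)
    y=np.array([np.cos(yaw),np.sin(yaw),0]);z=np.array([0,0,-1.]);x=np.cross(y,z)
    return R.from_matrix(np.c_[x,y,z]).as_quat()
E
python3 - <<'E'
from h import *
np.set_printoptions(precision=2,suppress=True)
s=bot.read_state()
for yaw in (-0.13,-0.13+np.pi):
    for p in [(653,0,300),(653,110,64),(640,-110,64),(640,-110,190),(505,115,56),(475,-115,190),(475,-115,56)]:
        print(yaw,p,bot.solve_ik(p,ori(yaw)))
yaw=-0.13 if bot.solve_ik((570,-20,300),ori(-0.13)) is not None else -.13+np.pi
bot.move_ptp((570,-20,300),ori(yaw)); bot.pause(.3)
s=bot.read_state(); im=bot.camera('wrist'); print(s['t'],s['tcp_pos'],s['eef_rot'],s['joint_pos'])
np.savez('w1.npz',im=im,tcp_pos=s['tcp_pos'],eef_rot=s['eef_rot']); cv2.imwrite('pics/w1.png',im[:,:,::-1])
E
```

```text
-0.13 (653, 0, 300) [ 0.3   0.29  0.08  0.   -1.36  2.71]
-0.13 (653, 110, 64) [ 0.46  0.47 -0.21  0.   -0.89  2.55]
-0.13 (640, -110, 64) [ 0.13  0.46 -0.24  0.   -0.88  2.88]
-0.13 (640, -110, 190) [ 0.13  0.34 -0.1   0.   -1.13  2.88]
-0.13 (505, 115, 56) [ 0.6   0.28 -0.55  0.   -0.74  2.41]
-0.13 (475, -115, 190) [ 0.17  0.08 -0.44  0.   -1.05  2.85]
-0.13 (475, -115, 56) [ 0.17  0.24 -0.61  0.   -0.72  2.85]
3.0115926535897932 (653, 0, 300) [ 0.3   0.29  0.08  0.   -1.36 -0.43]
3.0115926535897932 (653, 110, 64) [ 0.46  0.47 -0.21  0.   -0.89 -0.59]
3.0115926535897932 (640, -110, 64) [ 0.13  0.46 -0.24  0.   -0.88 -0.26]
3.0115926535897932 (640, -110, 190) [ 0.13  0.34 -0.1   0.   -1.13 -0.26]
3.0115926535897932 (505, 115, 56) [ 0.6   0.28 -0.55  0.   -0.74 -0.73]
3.0115926535897932 (475, -115, 190) [ 0.17  0.08 -0.44  0.   -1.05 -0.3 ]
3.0115926535897932 (475, -115, 56) [ 0.17  0.24 -0.61  0.   -0.72 -0.3 ]
2.9333 [570.   -20.26 299.93] [ 0.75  0.66 -0.   -0.  ] [ 0.31  0.15 -0.11 -0.   -1.32  2.7 ]
```

View pics/w1.png

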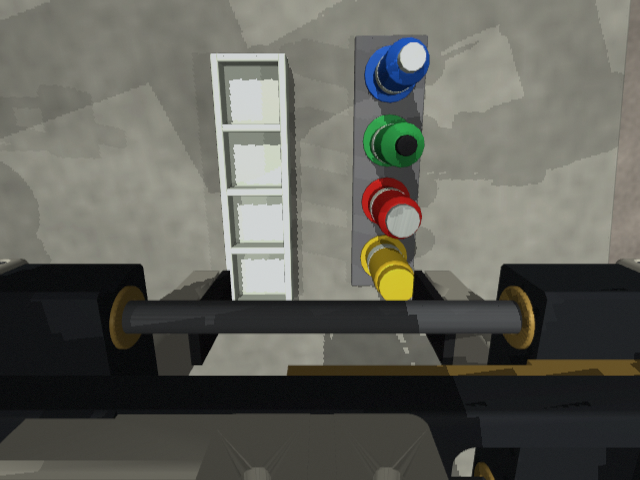

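The wrist image shows the rack at left (columns 210-298) and the bottles with caps at (412,57), (405,146), (403,221), (398,285). The near end is hidden by the gripper, so I'll step toward -y and measure.

```bash
cat > meas.py <<'E'
from h import *
np.set_printoptions(precision=1,suppress=True)
def rackmeas(im,s,lo=150,close=True):
    hsv=cv2.cvtColor(im,cv2.COLOR_RGB2HSV)
    m=((hsv[...,2]>lo)&(hsv[...,1]<45)).astype(np.uint8)*255
    m=cv2.morphologyEx(m,cv2.MORPH_OPEN,np.ones((3,3)))
    cs,_=cv2.findContours(m,cv2.RETR_EXTERNAL,cv2.CHAIN_APPROX_NONE)
    out=[]
    for c in cs:
        if cv2.contourArea(c)<3000: continue
        w=onplane('wrist',c[:,0],30,s)[:,:2].astype(np.float32)
        out.append((cv2.minAreaRect(w),cv2.boundingRect(c)))
    return out
E
python3 - <<'E'
from meas import *
s=bot.read_state(); q=ori(-.13)
bot.move_ptp((570,-140,300),q); bot.pause(.4)
s=bot.read_state(); im=bot.camera('wrist'); print(s['t'],s['tcp_pos'])
np.savez('w2.npz',im=im,tcp_pos=s['tcp_pos'],eef_rot=s['eef_rot']); cv2.imwrite('pics/w2.png',im[:,:,::-1])
for lo in(140,160,180): print(rackmeas(im,s,lo))
seeds={'yellow':(637,-104.5,116),'red':(649,-38,116),'green':(657,34.5,119),'blue':(666.6,108.3,119)}
for k,p in seeds.items():
    h=P('wrist',s)@np.r_[p,1]; u=h[:2]/h[2]; print(k,u,im[int(u[1]),int(u[0])])
    m=np.zeros((482,642),np.uint8)
    a,_,_,r=cv2.floodFill(im.copy(),m,tuple(int(v) for v in u),0,(25,)*3,(25,)*3,4|cv2.FLOODFILL_FIXED_RANGE)
    c=max(cv2.findContours(m[1:-1,1:-1],0,1)[0],key=cv2.contourArea); (x,y),rad=cv2.minEnclosingCircle(c)
    print(a,r,(x,y,rad),onplane('wrist',[(x,y)],p[2],s))
E
```

```text
3.9333 [ 570.1 -139.3  300.1]
[(((236.38670349121094, -138.13258361816406), (66.28108215332031, 136.2521209716797), 25.10086441040039), (7, 189, 107, 74)), (((752.1200561523438, -15.678359985351562), (135.6579132080078, 115.2263412475586), 6.052097797393799), (414, 1, 120, 127)), (((579.3145141601562, -100.94009399414062), (347.1898498535156, 721.776123046875), 82.56987762451172), (0, 0, 617, 300))]
[(((485.0075378417969, -35.326026916503906), (241.53927612304688, 83.17623901367188), 82.62939453125), (192, 0, 85, 222))]
[(((485.07708740234375, -34.712852478027344), (240.29051208496094, 82.87065887451172), 82.61901092529297), (192, 0, 85, 221))]
yellow [386.7 168.1] [204 171  42]
1280 (369, 149, 40, 43) (386.8333435058594, 169.8333282470703, 21.40232276916504) [[ 637.  -106.2  116. ]]
red [394.   92.5] [173 179 173]
1021 (376, 76, 36, 37) (393.31817626953125, 93.95454406738281, 18.555021286010742) [[648.3 -39.1 116. ]]
green [397.6  -0.4] [31 31 32]
321 (385, 0, 24, 18) (396.942626953125, 6.090163707733154, 12.623712539672852) [[656.1  29.7 119. ]]
blue [ 402.9 -107.9] [59 47 21]Traceback (most recent call last):
  File "<stdin>", line 11, in <module>
cv2.error: OpenCV(4.12.0) /io/opencv/modules/imgproc/src/floodfill.cpp:522: error: (-211:One of the arguments' values is out of range) Seed point is outside of image in function 'floodFill'
```

View pics/w2.png

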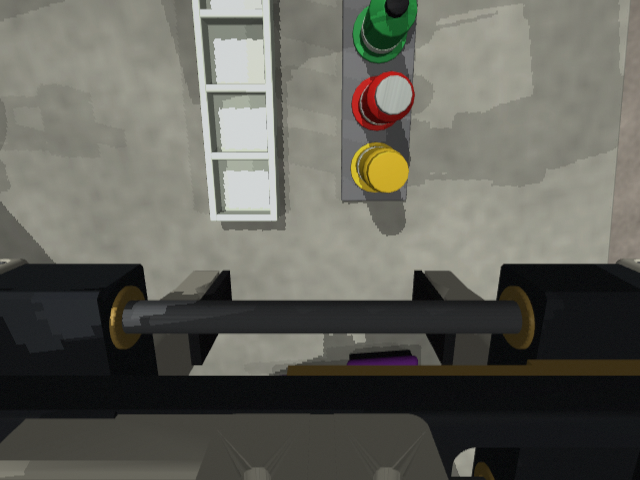

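The second view shows the rack's near end (row 218) plus the yellow and red caps. The first shows the far end plus blue and green, so I'll combine both.

```bash
python3 - <<'E'
from meas import *
def load(f): d=np.load(f); return d['im'],d
for f,seeds in (('w1.npz',{'blue':(412,57,119),'green':(405,146,119),'red':(403,221,116)}),('w2.npz',{'red':(394,94,116),'yellow':(387,170,116)})):
    im,s=load(f)
    r=[x for x in rackmeas(im,s,170) if 60<min(x[0][1])<110][0]; print(f,r); b=cv2.boxPoints(r[0]); b=b[np.argsort(b[:,1])]
    print('-y end',b[:2].mean(0),'+y end',b[2:].mean(0))
    for k,(u,v,z) in seeds.items():
        m=np.zeros((482,642),np.uint8)
        a,_,_,_=cv2.floodFill(im.copy(),m,(u,v),0,(25,)*3,(25,)*3,4|cv2.FLOODFILL_FIXED_RANGE)
        c=max(cv2.findContours(m[1:-1,1:-1],0,1)[0],key=cv2.contourArea); (x,y),rad=cv2.minEnclosingCircle(c)
        print(k,a,(x,y,rad),onplane('wrist',[(x,y)],z,s))
E
```

```text
w1.npz (((489.9642639160156, 3.9054718017578125), (295.9421081542969, 83.0710678100586), 82.62324523925781), (210, 53, 82, 247))
-y end [ 471.  -142.8] +y end [509.  150.7]
blue 535 (412.5827941894531, 56.028663635253906, 13.75719928741455) [[666.8 108.3 119. ]]
green 365 (405.6764831542969, 144.91175842285156, 11.432525634765625) [[655.6  33.7 119. ]]
red 767 (402.69049072265625, 220.7857208251953, 16.36639976501465) [[648.3 -39.1 116. ]]
w2.npz (((485.0349426269531, -34.707664489746094), (240.3339080810547, 83.05917358398438), 82.64928436279297), (192, 0, 85, 221))
-y end [ 469.7 -153.9] +y end [500.4  84.5]
red 1029 (393.0, 94.0, 18.681640625) [[648.  -39.1 116. ]]
yellow 1287 (386.9607849121094, 169.78431701660156, 21.43236541748047) [[ 637.1 -106.1  116. ]]
```

```bash
python3 - <<'E'
from meas import *
d=np.load('w2.npz'); im=d['im'].copy()[50:260,300:480]; im=cv2.resize(im,None,fx=4,fy=4,interpolation=cv2.INTER_CUBIC)[:,:,::-1].copy()
M=P('wrist',d); t=np.linspace(0,2*np.pi,60)
def circ(c,r,z,col):
    X=np.c_[c[0]+r*np.cos(t),c[1]+r*np.sin(t),0*t+z,0*t+1]@M.T; u=(X[:,:2]/X[:,2:]-[300,50])*4
    cv2.polylines(im,[u.astype(int)],True,col,1)
circ((637.5,-113.7),31,14,(255,0,255)); circ((637.1,-106.1),22.5,98,(255,0,0)); circ((637.5,-113.7),22.5,98,(0,255,0));circ((648,-39.1),31,14,(255,0,255));circ((648,-39.1),23,98,(0,255,0))
cv2.imwrite('pics/z.png',im[200:])
E
```

```text
(no output)
```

View pics/z.png

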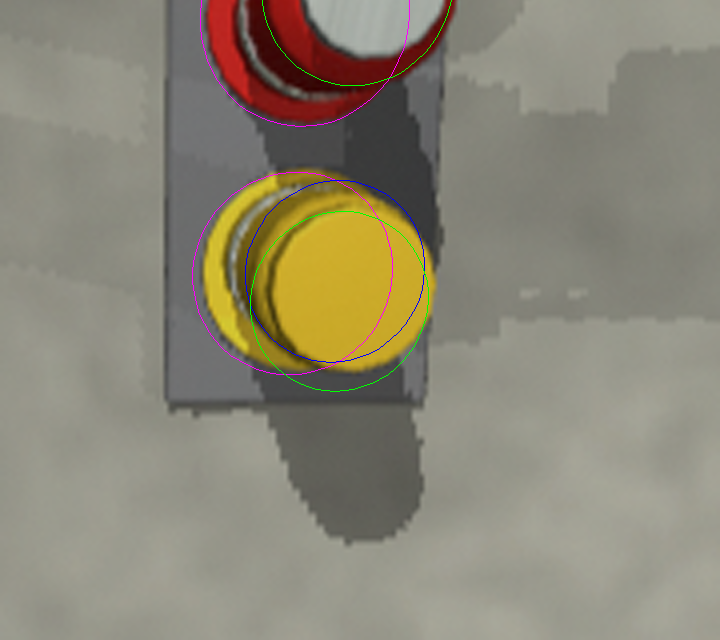

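The crop shows the yellow lid centred near full-image (388,172), so that bottle is at about (638,-108), roughly 4 mm off its coaster's centre. That is well within grasp tolerance. I'll place blue first and check it.

```bash
cat > job.py <<'E'
from meas import *
a=np.radians(7.37); C=np.array([489.3,-1.6]); ydir=np.array([np.sin(a),np.cos(a)]); q=ori(-a)
B={'blue':(666.8,108.3,-112.5),'green':(655.6,33.7,-37.5),'red':(648.2,-39.1,37.5),'yellow':(638,-108.5,112.5)}
def do(k):
    x,y,c=B[k]; g=C+c*ydir
    bot.move_ptp((x,y,190),q); bot.line_to((x,y,64),150); bot.move_gripper(30,25); s=bot.read_state()
    print(k,'width',s['width'],'f',s['finger_force'],s['tcp_pos'])
    if s['width']<38: raise SystemExit('missed')
    bot.line_to((x,y,190),150); bot.line_to((*g,190),200); bot.line_to((*g,75),150); bot.line_to((*g,56.3),40)
    bot.pause(.2); s=bot.read_state(); print('placed',s['width'],s['contact_force'],s['tcp_pos'])
    bot.move_gripper(88); bot.line_to((*g,190),200); print('t',bot.read_state()['t'])
E
python3 - <<'E'
from job import *
do('blue')
cv2.imwrite('pics/c1.png',bot.camera('scene')[:,:,::-1])
E
```

```text
blue width 41.46630691519542 f 24.9850378674455 [666.8 108.3  64. ]
placed 41.51872124076171 [-0.1  0.9 -1.3] [ 474.8 -113.2   56.2]
t 12.975
```

View pics/c1.png

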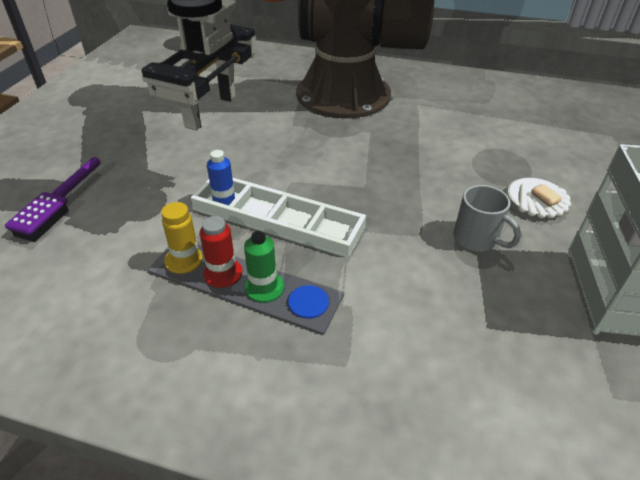

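Blue stands upright in the rightmost cell, with its cap at (217,156) and its coaster empty. On to the other three.

```bash
python3 - <<'E'
from job import *
for k in('green','red','yellow'): do(k)
out=[]
for i,p in enumerate([(490,-30,300),(470,-140,300)]):
    bot.move_ptp(p,q); bot.pause(.4); s=bot.read_state(); im=bot.camera('wrist')
    np.savez(f'v{i}.npz',im=im,tcp_pos=s['tcp_pos'],eef_rot=s['eef_rot']); out.append(im[:260])
cv2.imwrite('pics/v.png',np.vstack(out)[:,:,::-1]); cv2.imwrite('pics/c2.png',bot.camera('scene')[:,:,::-1])
np.savez('side.npz',im=bot.camera('side')); print(s['t'])
E
```

```text
green width 43.4867793442578 f 24.930552025325596 [655.8  33.7  64. ]
placed 43.694085741220405 [-0.7 -0.3 -2.4] [484.5 -38.8  56.3]
t 21.2333
red width 45.38562850605396 f 24.94650507309416 [648.3 -39.1  64. ]
placed 45.186691099320015 [ 1.4 -0.4 -0.8] [494.1  35.6  56.3]
t 29.1
yellow width 44.520647387129145 f 24.99245616258122 [ 638.1 -108.5   64. ]
placed 44.71859005823126 [-1.3 -0.  -1.3] [503.7 110.   56.2]
t 37.55
39.6667
```

View pics/v.png

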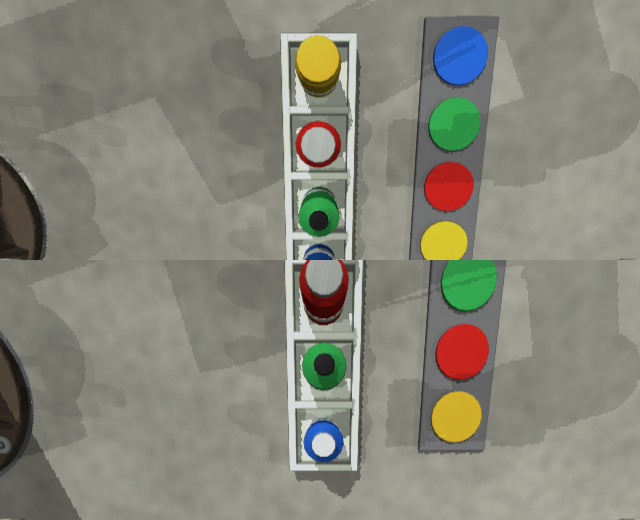

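View pics/c2.png

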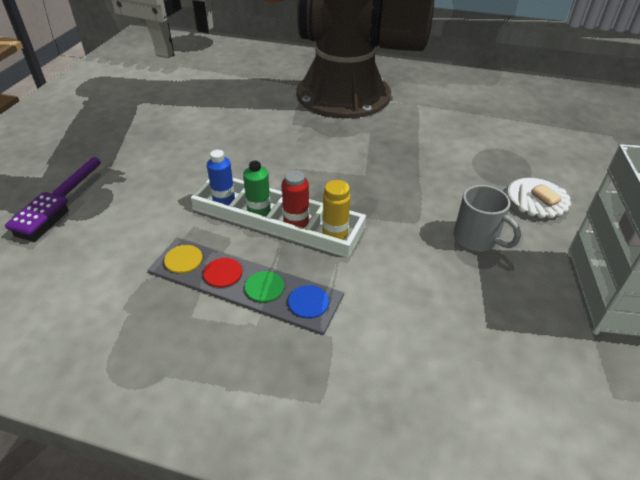

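All four stand upright in mirrored order. Caps are at v0 (317,58), (318,144), (318,220) and v1 (324,104), (323,185). I'll check their centring numerically before handing in.

```bash
python3 - <<'E'
from job import *
xd=np.array([ydir[1],-ydir[0]])
for f,S in (('v0.npz',{'yellow':(317,58,108),'red':(318,144,108),'green':(318,220,111)}),('v1.npz',{'green':(324,104,111),'blue':(323,185,111)})):
    d=np.load(f)
    for k,(u,v,z) in S.items():
        m=np.zeros((482,642),np.uint8); im=d['im'].copy()
        cv2.floodFill(im,m,(u,v),0,(25,)*3,(25,)*3,4|cv2.FLOODFILL_FIXED_RANGE)
        c=max(cv2.findContours(m[1:-1,1:-1],0,1)[0],key=cv2.contourArea); (x,y),r=cv2.minEnclosingCircle(c)
        w=onplane('wrist',[(x,y)],z,d)[0,:2]-C; print(k,r,'x',w@xd,'dy',w@ydir-B[k][2])
E
```

```text
yellow 22.561126708984375 x 0.3608296524430994 dy 0.4830148024888672
red 17.134119033813477 x -0.28887486221412306 dy -0.064871861250829
green 9.617792129516602 x 0.5617248137519786 dy 0.5585806301196499
green 11.020646095275879 x -0.026898725152119773 dy -0.8129182424818637
blue 11.280613899230957 x -0.3707065457870762 dy 0.16124554589632112
```

Every bottle measures within 1 mm of its cell centre, with heights consistent. Handing in.

```bash
python3 -c "
from plant import bot
print(bot.close_job())"
```

```text
the job is handed in; nothing more can be done
None
```

All four bottles stand upright in the rack in reverse order, each measured within 1 mm of its cell's centre; the mug was left where it stood, and the job was handed in at about 40 s of the 93 s allowed (no verdict was returned).

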